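# Butt two silver bars and slide the stamping jig to its click stop

### The arm

A 6-joint arm with a two-finger parallel gripper is mounted at the origin on the work surface. World frame = base frame: x ahead of the robot, y to its left, z up, the work surface at z = 0. Lengths are in m, angles in rad, forces in N, time in s.
With the tool pointing down it reaches from about 0.35 to 0.975 m from the base axis. Payload 4.9 kg.
Tool frame: the origin (TCP) lies between the finger pads, 19 mm behind the fingertips; this is the grasp point; z points along the fingers, y is the line along which they close (so a half turn about z gives the same grasp; the last joint's range is limited). The gripper opens to 85 mm and grips with 20 to 120 N. Pads are 22 mm wide; open, the fingers measure 114 mm over their backs; the gripper's body (76 mm by 85 mm) begins 54 mm behind the grasp point. The pads swing forward as they close: fully open they stand 13 mm farther back than shut.
Start: joints at [1.183, 0.053, 1.613, -0, 1.476, -0.119], TCP at [0.166, 0.603, 0.25] pointing down, gripper open.
Joint ranges: [-3.01, 3.01], [-1.01, 2.22], [0.06, 2.58], [-1.02, 4.17], [0.09, 2.62], [-3.14, 3.14]. Speed limits (rad/s): [2.57, 2.57, 3.14, 3.14, 3.14, 3.14].

### API

Orientations are given as a rotation vector (axis times angle).
In Python, from station import ctrl, optics gives the robot as it stands.
- The arm moves only by the shell command python3 -m handwheel 'ROWS' [OPENING] [FORCE]. ROWS is JSON, a list of rows, each an object of numbers: "tx", "ty", "tz": the shift along the tool's x, y, z in mm; "roll": the turn about the tool's z in rad. A call has 1 to 12 rows; each row shifts and turns the commanded pose from where the row before left it, along the tool's axes as they then stand; what a row does not reach is not made up. A row lasts 1/12 s, in which the tool goes at most 41.7 mm and 7.16 degrees, less where a joint would pass 70% of its speed; a pose out of reach is approached as far as the arm can. A call with a gripper value outside its range is refused whole. OPENING is the finger opening in mm, from 0 to 85.4, set as the call begins (- or left out, the last holds). The fingers move at their own pace and stop on an object; FORCE is the grip in N (left out, the last holds). Time passes only in rows, so rows that do not move let the fingers close. It gives the time, the measured TCP pose, the force, the opening and the grip force at its end, in the units of the state.
- ctrl.get_obs(): the state, without advancing time (a new reading comes with each control period).
- optics.get_image(name): name is "scene" or "top"; returns (picture, depth): 480x640x3 uint8, red, green, blue; 480x640 float32, m along the optical axis (not along the pixel's ray), 0 where there is no reading.
- optics.camera_params(name): a dict with "mtx" (3x3 intrinsics, pixels), "extrinsics" (4x4, takes a point from camera to world coordinates). Camera axes: x right, y down, z forward; pixel columns grow to the right and rows downward; lengths in m; the calibration is good to about 2 mm. A picture is of the moment at which its call begins. camera_params takes no time and is no camera call.
- ctrl.finish_job(): hands the job in; it is judged then, once.
The state is a dict: "t": time; "q": joint angles; "dq": joint speeds; "effort": joint torques, N m; "tool_pos": TCP position; "tool_rot": TCP orientation; "contact_force": force on the tool from outside, world axes, zero at the start; "wrist_torque": the same for the moment, N m; "opening": finger opening in m; "grip_force": force on a finger pad.
Only numpy, scipy, OpenCV 4.12 (cv2) and the standard library are available. Lean on these libraries where they do the work, as an engineer would, in place of code of your own. Each camera call takes 0.05 s, during which the arm holds its last target. There are 200 camera calls.

### The job

The stamping jig is to put one mark across two silver bars, half on each. Push the loose bar along its channel until it sits flush against the clamped bar with no gap, then take the carriage by its knob and slide it towards the punch until you feel the sprung ball drop into the notch, without riding over it. Finish still gripping the knob with the carriage in the notch, as you would while a colleague strikes the punch, and leave the other tools lying where they are.

Things in the scene. Friction and masses are not known exactly. Their poses are not given: they have to be found in the camera images.
- jig: Stamping jig, fixed to the bench, placed and turned differently each time: grey base plate 130 x 440 x 14 mm with a steel rail along its middle. Origin: centre of its underside on the bench. y: along the rail, the way the carriage slides from its home stop towards the punch; x: across; z up.
- seam (a point): On the sliding carriage: end face of the clamped bar, on the channel's centre line, at channel floor height (46 mm above the bench); axes as the jig. From here towards +y runs the loose bar's channel: 82 mm long, open-ended, dark floor 26 mm wide between two walls 4 mm thick and only 2.5 mm high, on a carriage plate 56 mm wide.
- clamped_bar (a point): On the carriage: centre of the underside of the bright silver bar (46 x 24 x 10 mm) that is clamped in the channel, 23 mm from the seam towards -y. A strap clamp with two screws lies across it (11 mm nearer the knob), highest part 65 mm above the bench. Axes as the jig.
- bar: The loose silver bar, 46 mm long (its y, along the channel), 24 mm wide, 10 mm thick, about 0.11 kg, lying flat in the channel with 1 mm of play each side, 7.5 mm proud of the channel walls. Origin: centre of its underside. At the start a gap of 6 to 31 mm parts it from the clamped bar; it is flush when its origin is 23 mm along +y from the seam.
- knob: Black upright cylindrical grip on the carriage plate, 22 mm in diameter from 9 to 44 mm above its origin, on a 12 mm stem. Origin: on its axis at the plate's top, 46 mm above the bench, 115 mm from the seam towards -y. Nothing within 55 mm of its axis stands higher than the plate. It slides the carriage and turns freely on its stem.
- carriage (a joint): Travel of the carriage (m): 0 at its home stop, growing towards the punch, at most 0.212. Starts 0 to 15 mm from home. Rail friction about 2.5 N: pressing the loose bar against the clamped one may slide the carriage back to the home stop, which does no harm.
- punch (a point): Tip of the steel punch, on its upright axis, 62 mm above the bench, in a grey portal bridge over the rail (30 mm thick along the rail, columns 34 to 46 mm each side of its middle, beam top 86 mm, punch head 115 mm above the bench). Axes as the jig. The bridge is clamped at a new place each time, 168 to 193 mm along +y from the seam's place at home.
- detent (a point): Centre of the 10 mm spring ball's place in the bridge: 33 mm to +x of the punch axis, 42 mm above the bench. The ball presses on the carriage plate's +x edge, which has one notch 8 mm wide, level with the seam: the ball is seated when the seam is straight below the punch axis. Axes as the jig.
- notch (a point): On the carriage: middle of that notch in the plate's edge, 28 mm to +x of the seam, 42 mm above the bench. Felt while sliding: 2 to 3 N extra where the ball climbs the plate's tapered front, 60 to 82 mm before the notch; then smooth; the last 3 to 4 mm the carriage is drawn in; going on past the notch takes about 13 N more than rail friction.
- hammer: Bystander: hammer with wooden handle, 250 mm long, lying on the bench to the right of the jig. Origin under its middle.
- bench_block: Bystander: square steel bench block 64 x 64 x 19 mm, to the left of the jig. Origin: centre of its underside.
- pliers: Bystander: black-handled pliers, 145 mm long, lying beyond the jig. Origin under the pivot.

How it is judged:
On the way:
1. the loose bar lies flush against the clamped bar while the carriage is still at its loading end, well short of the punch (y of bar in the frame of seam between 0.02 and 0.025 m and x of bar in the frame of seam between -0.003 and 0.003 m and z of bar in the frame of seam below 0.002 m and angle between the y axis of bar and the y axis of seam, either way round below 0.08 rad and angle between bar's own z axis and vertical below 0.08 rad and y of seam in the frame of punch below -0.09 m), for 0.2 s.
At the end, for the whole second after the job is handed in: Knob held between the fingers (over 3 N, TCP within 15 mm of its axis, below 100 mm), carriage at rest in the notch (seam within 1.5 mm of the punch axis along the rail), loose bar flat and square in the channel, gap under 2 mm; the three tools within 30 mm of where they lay (y of seam in the frame of punch between -0.0015 and 0.0015 m and y of bar in the frame of seam between 0.02 and 0.025 m and x of bar in the frame of seam between -0.003 and 0.003 m and z of bar in the frame of seam below 0.002 m and angle between the y axis of bar and the y axis of seam, either way round below 0.08 rad and angle between bar's own z axis and vertical below 0.08 rad and contact force between the fingers and knob above 3 N and horizontal distance between the grasp point and knob below 0.015 m and height (world z) of the grasp point below 0.1 m and not (velocity of joint carriage above 0.01 m/s) and not (velocity of joint carriage below -0.01 m/s) and distance of each of hammer, bench_block, pliers from where it was at the start of the episode below 0.03 m); the arm keeps its last pose, push and grip.
It fails at once if the carriage is driven through the notch (seam more than 5 mm past the punch axis) (y of seam in the frame of punch above 0.005 m).
It fails at once if the hammer is shoved more than 30 mm (distance of hammer from where it was at the start of the episode above 0.03 m).
It fails at once if the bench block is shoved more than 30 mm (distance of bench_block from where it was at the start of the episode above 0.03 m).
It fails at once if the pliers is shoved more than 30 mm (distance of pliers from where it was at the start of the episode above 0.03 m).
It also fails if it takes over 56 s, if anything falls off the work surface, if the arm or the gripper's body presses on something with over 40 N, if the wrist force passes 120 N, or if a joint passes its speed limit or range.

## Working session

There is one attempt and no reset: what is moved stays moved. The work goes in short steps, Python scripts to look and compute and a shell command to move; the robot and the scene stay as the last step left them, time stands still between calls to the robot, and variables do not carry over. Pictures are saved under pics/ and viewed, at most 10 in all, crops included, and the job is handed in when it is done.

```bash
mkdir -p pics; ls
python3 - <<'E'
from station import ctrl, optics
import cv2,numpy as np
for n in("top","scene"):
    p,d=optics.get_image(n); np.savez(f"{n}0.npz",p=p,d=d)
    cv2.imwrite(f"pics/{n}0.png",p[:,:,::-1])
    c=optics.camera_params(n);print(n,c["mtx"].round(1).tolist(),c["extrinsics"].round(3).tolist())
o=ctrl.get_obs();print(o)
E
```

```text
pics
top [[476.4, 0.0, 315.7], [0.0, 476.4, 238.4], [0.0, 0.0, 1.0]] [[-0.017, -0.997, 0.08, 0.554], [-1.0, 0.019, 0.02, 0.016], [-0.022, -0.08, -0.997, 1.091], [0.0, 0.0, 0.0, 1.0]]
scene [[443.7, 0.0, 321.0], [0.0, 443.7, 237.8], [0.0, 0.0, 1.0]] [[0.15, 0.734, -0.663, 1.463], [0.989, -0.122, 0.089, -0.087], [-0.016, -0.669, -0.743, 1.012], [0.0, 0.0, 0.0, 1.0]]
{'t': 0.1, 'q': array([ 1.18300767e+00,  5.33359837e-02,  1.61413653e+00, -7.97023797e-06,
        1.47601065e+00, -1.19009262e-01]), 'dq': array([-0.00021705, -0.00260881, -0.00203222,  0.00044746,  0.00184359,
        0.00029758]), 'effort': array([-1.49052667e-04, -3.94908607e+01, -3.71361423e+01, -1.54504914e-04,
        4.02199905e-03,  2.20261671e-05]), 'tool_pos': array([0.16577973, 0.60207009, 0.24886998]), 'tool_rot': array([-4.20864143e-01, -3.11280261e+00,  2.87746647e-03]), 'contact_force': array([0.04799461, 0.19982409, 0.04340685]), 'wrist_torque': array([-0.04661114, -0.00342853, -0.01796586]), 'grip_force': 0.0, 'opening': 0.08502130691079174}
```

View pics/top0.png

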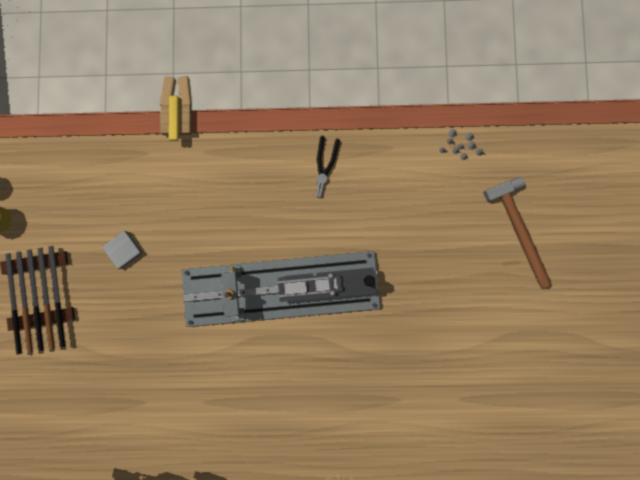

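View pics/scene0.png

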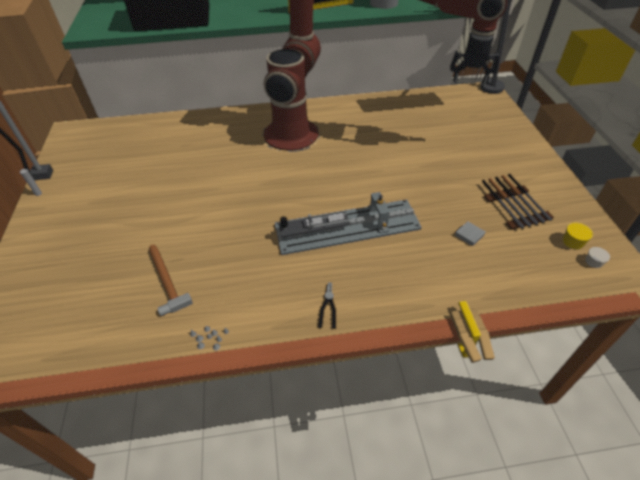

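The jig lies along world y. In the top picture the knob is near (370,282) and the bridge near (230,294). In between are the clamped bar, about (322,285), and the loose bar, about (293,288). Next I'll enlarge this area.

```bash
cat > h.py <<'E'
import numpy as np
from station import ctrl, optics
def px2w(n,u,v,z):
    c=optics.camera_params(n);T=c["extrinsics"]
    r=T[:3,:3]@np.linalg.solve(c["mtx"],[u,v,1.]);o=T[:3,3]
    return o+r*(z-o[2])/r[2]
def w2px(n,p):
    c=optics.camera_params(n);T=c["extrinsics"]
    q=c["mtx"]@(T[:3,:3].T@(np.asarray(p)-T[:3,3]));return q[:2]/q[2]
E
python3 - <<'E'
import cv2,numpy as np
p=np.load("top0.npz")["p"][:,:,::-1]
# grid crop: u 180..390, v 245..335  ; x3.8 -> 798
c=p[245:335,180:390]
a=cv2.resize(c,None,fx=3.8,fy=3.8,interpolation=cv2.INTER_CUBIC)
c2=p[265:310,270:375]
b=cv2.resize(c2,None,fx=5.3*7.6/5.3,fy=5.3,interpolation=cv2.INTER_CUBIC)
b=cv2.convertScaleAbs(b,alpha=1.4)
o=np.zeros((a.shape[0]+b.shape[0],800,3),np.uint8);o[:a.shape[0],:a.shape[1]]=a;o[a.shape[0]:,:b.shape[1]]=b
print(a.shape,b.shape)
cv2.imwrite("pics/crop1.png",o)
E
```

```text
(342, 798, 3) (238, 798, 3)
```

View pics/crop1.png

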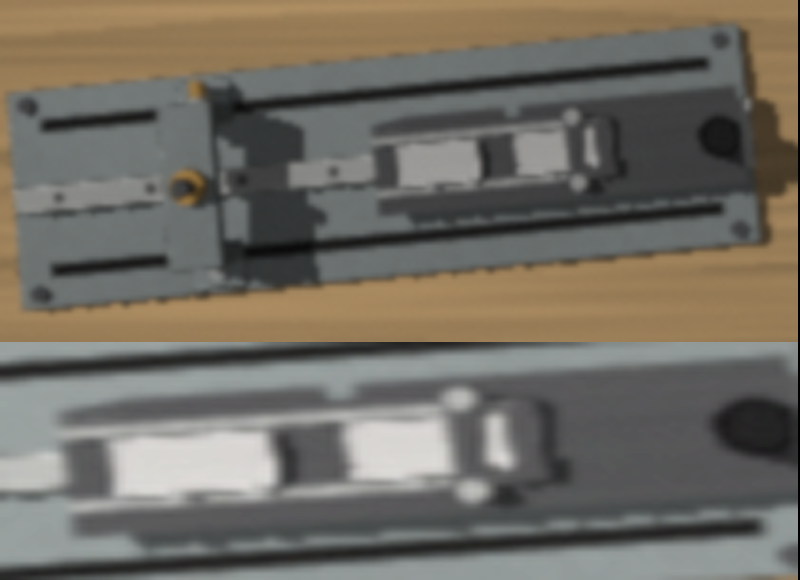

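Run:
```python
from h import *
f=lambda X,Y,z:px2w("top",180+(X+.5)/3.8-.5,245+(Y+.5)/3.8-.5,z)
C=[f(8,95,.014),f(742,25,.014),f(765,243,.014),f(25,310,.014)]
c=np.mean(C,0);print(np.round(C,4),"c",c.round(4))
L=[np.linalg.norm(C[i]-C[(i+1)%4]) for i in range(4)];print(np.round(L,4))
y=(C[0]-C[1])+(C[3]-C[2]);y[2]=0;y/=np.linalg.norm(y);x=np.array([y[1],-y[0],0])
print("y",y,"ang",np.arctan2(y[1],y[0]))
for n,a in dict(seam=(514,156,.056),barR=(482,160,.056),barL=(397,164,.056),clR=(570,152,.056),knob=(720,137,.09),notch=(512,111,.046),punch=(183,188,.115),plateL1=(372,130,.046),plateL2=(380,210,.046)).items():
    p=f(*a);print(n,p.round(4),"jig",((p-c)@x).round(4),((p-c)@y).round(4))
```

```text
[[ 0.5754  0.3441  0.014 ]
 [ 0.6093 -0.0945  0.014 ]
 [ 0.4807 -0.1045  0.014 ]
 [ 0.4482  0.3333  0.014 ]] c [0.5284 0.1196 0.014 ]
[0.4399 0.129  0.439  0.1276]
y [-0.07554729  0.99714222  0.        ] ang 1.6464156615725147
seam [0.5349 0.0413 0.056 ] jig 0.0005 -0.0786
barR [0.533  0.0595 0.056 ] jig -0.0 -0.0602
barL [0.5315 0.108  0.056 ] jig 0.0022 -0.0117
clR [0.5367 0.0094 0.056 ] jig -0.0001 -0.1105
knob [ 0.5441 -0.0729  0.09  ] jig 0.001 -0.1932
notch [0.5605 0.0422 0.046 ] jig 0.0262 -0.0795
punch [0.5218 0.2183 0.115 ] jig 0.0009 0.099
plateL1 [0.551  0.1231 0.046 ] jig 0.0228 0.0018
plateL2 [0.5052 0.119  0.046 ] jig -0.0233 0.0012
```

```bash
cat >> h.py <<'E'
J0=np.array([.5284,.1196,0]);JY=np.array([-.07555,.99714,0]);JX=np.array([JY[1],-JY[0],0])
from scipy.spatial.transform import Rotation as Ro
def jig(p): p=np.asarray(p)-J0; return np.array([p@JX,p@JY,p[2]])*1e3
def goto(jx,jy,z):
    o=ctrl.get_obs();R=Ro.from_rotvec(o["tool_rot"]).as_matrix()
    p=J0+JX*jx/1e3+JY*jy/1e3+np.array([0,0,z/1e3])
    print("t",o["t"],"jig now",jig(o["tool_pos"]).round(1),"tool shift mm",(R.T@(p-o["tool_pos"])*1e3).round(1),"yaw err",np.arctan2(R[:,1]@-JX,R[:,1]@JY).round(4),"tilt",R[:,2].round(3),"F jig",[(o["contact_force"]@a).round(2) for a in(JX,JY)],o["contact_force"][2].round(2),o["grip_force"],o["opening"])
E
python3 -m handwheel '[{"roll":-0.115},{"roll":-0.115},{"roll":-0.115}]' 0 60
python3 -c "
from h import *
goto(0,18,200)"
```

```text
t 0.1 jig now [-325.1  508.5  248.9] tool shift mm [-471.7 -351.8   49.4] yaw err -0.3444 tilt [-0.001 -0.002 -1.   ] F jig [np.float64(0.06), np.float64(0.2)] 0.04 0.0 0.08502130691079174$[0]: bad value
```

```bash
python3 -m handwheel '[{"tx":0,"ty":0,"tz":0,"roll":-0.115},{"tx":0,"ty":0,"tz":0,"roll":-0.115},{"tx":0,"ty":0,"tz":0,"roll":-0.115}]' 0 60
python3 -c "
from h import *
goto(0,18,200)"
```

```text
t: 0.35
tool_pos: [0.1659, 0.6022, 0.2492]
tool_rot: [0.129, -3.138, 0.002]
contact_force: [0.3, 0.2, 0.5]
opening: 0.0518
grip_force: 0.0
t 0.35 jig now [-325.   508.6  249.2] tool shift mm [-322.  -492.6   49.6] yaw err 0.0062 tilt [-0.    -0.001 -1.   ] F jig [np.float64(0.32), np.float64(0.22)] 0.54 0.0 0.05182912095732961
```

```bash
python3 -m handwheel '[{"tx":-10,"ty":-15,"tz":0,"roll":0},{"tx":-20,"ty":-30,"tz":0,"roll":0},{"tx":-22,"ty":-33,"tz":0,"roll":0},{"tx":-22,"ty":-33,"tz":0,"roll":0},{"tx":-22,"ty":-33,"tz":0,"roll":0},{"tx":-22,"ty":-33,"tz":0,"roll":0},{"tx":-22,"ty":-33,"tz":0,"roll":0},{"tx":-22,"ty":-33,"tz":0,"roll":0},{"tx":-22,"ty":-33,"tz":0,"roll":0},{"tx":-22,"ty":-33,"tz":0,"roll":0},{"tx":-22,"ty":-33,"tz":0,"roll":0},{"tx":-22,"ty":-33,"tz":0,"roll":0}]'
python3 -m handwheel '[{"tx":-22,"ty":-33,"tz":0,"roll":0},{"tx":-22,"ty":-33,"tz":0,"roll":0},{"tx":-16,"ty":-25,"tz":0,"roll":0},{"tx":-8,"ty":-12,"tz":0,"roll":0},{"tx":0,"ty":0,"tz":0,"roll":0},{"tx":0,"ty":0,"tz":0,"roll":0}]'
python3 -c "
from h import *
goto(0,18,100)"
```

```text
t: 1.35
tool_pos: [0.4444, 0.2458, 0.2497]
tool_rot: [0.12, -3.139, -0.0]
contact_force: [1.0, 0.9, 1.1]
opening: 0.0003
grip_force: 0.0
t: 1.85
tool_pos: [0.5192, 0.1501, 0.2495]
tool_rot: [0.118, -3.138, -0.001]
contact_force: [0.7, -0.2, -0.6]
opening: -0.0001
grip_force: 0.0
t 1.85 jig now [ -6.9  31.1 249.5] tool shift mm [ -7.1 -13.2 149.5] yaw err -0.0005 tilt [-0.001  0.001 -1.   ] F jig [np.float64(0.69), np.float64(-0.28)] -0.58 0.0 -5.395295451582649e-05
```

```bash
python3 -m handwheel '[{"tx":-4,"ty":-5,"tz":15,"roll":0},{"tx":-3,"ty":-4,"tz":30,"roll":0},{"tx":0,"ty":-2,"tz":35,"roll":0},{"tx":0,"ty":0,"tz":35,"roll":0},{"tx":0,"ty":0,"tz":30,"roll":0},{"tx":0,"ty":0,"tz":15,"roll":0},{"tx":0,"ty":0,"tz":0,"roll":0},{"tx":0,"ty":0,"tz":0,"roll":0},{"tx":0,"ty":0,"tz":0,"roll":0}]'
python3 - <<'E'
from h import *
import cv2
goto(0,18,70)
p,d=optics.get_image("top")
a=p[245:335,180:390,::-1];b=optics.get_image("scene")[0][190:255,270:425,::-1]
a=cv2.resize(a,None,fx=3.8,fy=3.8,interpolation=2);b=cv2.resize(b,(a.shape[1],255),interpolation=2)
cv2.imwrite("pics/c2.png",np.vstack([a,b]))
E
```

```text
t: 2.6
tool_pos: [0.5279, 0.1408, 0.0917]
tool_rot: [-0.122, 3.137, 0.001]
contact_force: [-0.1, 0.6, 1.0]
opening: 0.0004
grip_force: 0.0
t 2.6 jig now [ 1.1 21.2 91.7] tool shift mm [ 1.2 -3.2 21.7] yaw err 0.002 tilt [ 0.003  0.    -1.   ] F jig [np.float64(-0.05), np.float64(0.57)] 0.97 0.0 0.00035022529385986533
```

View pics/c2.png

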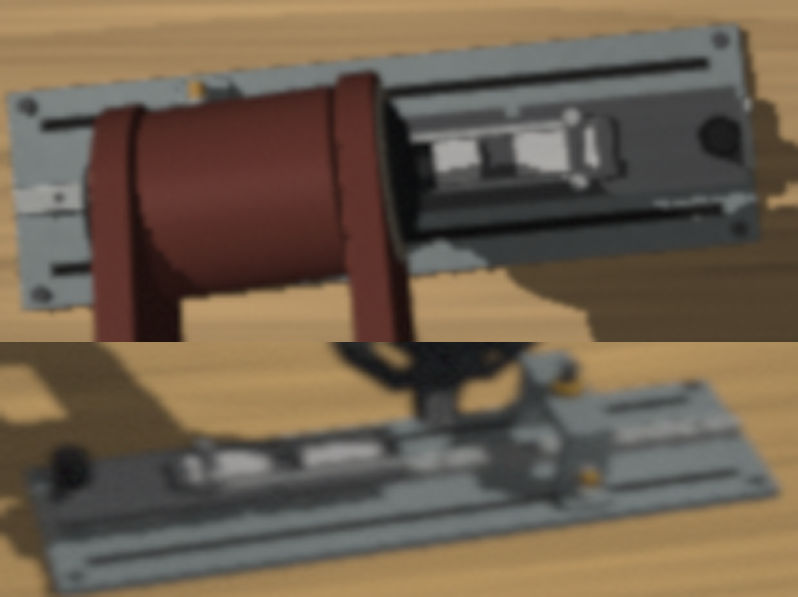

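```bash
python3 -m handwheel '[{"tx":0.5,"ty":0,"tz":11,"roll":0},{"tx":0.5,"ty":0,"tz":11,"roll":0},{"tx":0,"ty":-3,"tz":0,"roll":0},{"tx":0,"ty":-4,"tz":0,"roll":0},{"tx":0,"ty":-4,"tz":0,"roll":0},{"tx":0,"ty":-2,"tz":0,"roll":0},{"tx":0,"ty":0,"tz":0,"roll":0},{"tx":0,"ty":0,"tz":0,"roll":0},{"tx":0,"ty":0,"tz":0,"roll":0}]'
python3 -c "
from h import *
goto(0,5,70)"
python3 -m handwheel '[{"tx":0,"ty":-2,"tz":0,"roll":0},{"tx":0,"ty":-2,"tz":0,"roll":0},{"tx":0,"ty":-2,"tz":0,"roll":0},{"tx":0,"ty":-2,"tz":0,"roll":0},{"tx":0,"ty":-2,"tz":0,"roll":0},{"tx":0,"ty":-2,"tz":0,"roll":0},{"tx":0,"ty":-2,"tz":0,"roll":0},{"tx":0,"ty":0,"tz":0,"roll":0},{"tx":0,"ty":0,"tz":0,"roll":0}]'
python3 - <<'E'
from h import *
import cv2
goto(0,-15,70)
p,d=optics.get_image("top")
a=p[265:310,270:375,::-1]
b=optics.get_image("scene")[0][190:255,270:425,::-1]
a=cv2.resize(a,None,fx=7,fy=7,interpolation=2);b=cv2.resize(b,(a.shape[1],275),interpolation=2)
cv2.imwrite("pics/c3.png",np.vstack([a,b]))
E
```

```text
t: 3.45
tool_pos: [0.5275, 0.1266, 0.0683]
tool_rot: [-0.119, 3.139, 0.0]
contact_force: [0.1, -0.6, 1.0]
opening: -0.0002
grip_force: 0.0
t 3.45 jig now [-0.4  7.  68.3] tool shift mm [-0.4 -2.  -1.7] yaw err 0.0003 tilt [ 0.  0. -1.] F jig [np.float64(0.02), np.float64(-0.56)] 0.98 0.0 -0.0001682502349891061
t: 4.2
tool_pos: [0.5283, 0.1125, 0.068]
tool_rot: [-0.119, 3.139, -0.0]
contact_force: [0.1, -1.4, -0.3]
opening: -0.0003
grip_force: 0.0
t 4.2 jig now [-0.6 -7.1 68. ] tool shift mm [-0.6 -7.9 -2. ] yaw err 0.0004 tilt [ 0. -0. -1.] F jig [np.float64(-0.05), np.float64(-1.38)] -0.32 0.0 -0.000263875533532256
```

View pics/c3.png

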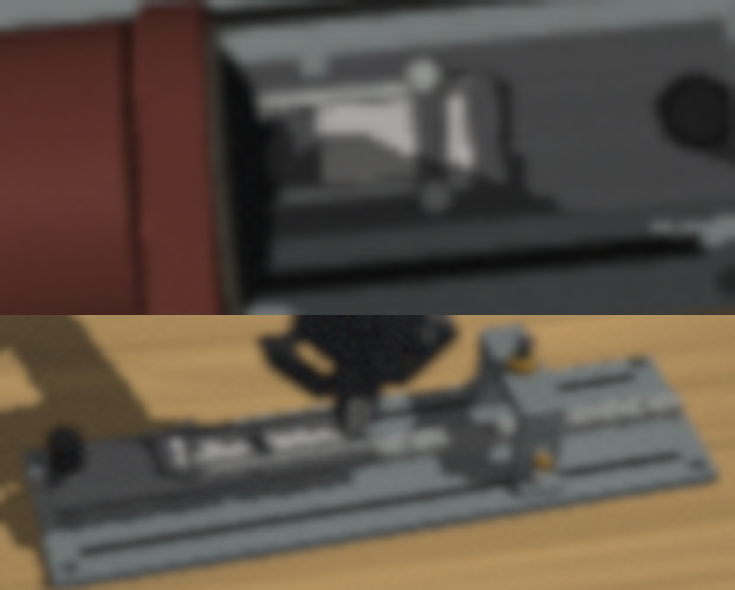

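The fingertip (scene view, about (355,425)) is behind the loose bar's end, and a dark gap still shows at about (250,437). I'll keep pushing and watch the force.

```bash
python3 -m handwheel '[{"tx":0,"ty":-1,"tz":-1,"roll":0},{"tx":0,"ty":-1.5,"tz":0,"roll":0},{"tx":0,"ty":-1.5,"tz":0,"roll":0},{"tx":0,"ty":-1.5,"tz":0,"roll":0},{"tx":0,"ty":-1.5,"tz":0,"roll":0},{"tx":0,"ty":-1,"tz":0,"roll":0},{"tx":0,"ty":0,"tz":0,"roll":0},{"tx":0,"ty":0,"tz":0,"roll":0}]'
python3 -c "
from h import *
goto(0,-15,70)"
python3 -m handwheel '[{"tx":0,"ty":-1,"tz":0,"roll":0},{"tx":0,"ty":-1,"tz":0,"roll":0},{"tx":0,"ty":-1,"tz":0,"roll":0},{"tx":0,"ty":-1,"tz":0,"roll":0},{"tx":0,"ty":0,"tz":0,"roll":0},{"tx":0,"ty":0,"tz":0,"roll":0}]'
python3 - <<'E'
from h import *
import cv2
goto(0,-15,70)
p,d=optics.get_image("top")
a=p[265:310,270:375,::-1]
b=optics.get_image("scene")[0][190:255,270:425,::-1]
a=cv2.resize(a,None,fx=7,fy=7,interpolation=2);b=cv2.resize(b,(a.shape[1],275),interpolation=2)
cv2.imwrite("pics/c4.png",np.vstack([a,b]))
E
```

```text
t: 4.97
tool_pos: [0.529, 0.1046, 0.069]
tool_rot: [-0.119, 3.139, -0.0]
contact_force: [0.3, 0.2, 0.1]
opening: 0.0
grip_force: 0.0
t 4.9667 jig now [ -0.6 -15.   69. ] tool shift mm [-0.6  0.  -1. ] yaw err 0.0005 tilt [ 0. -0. -1.] F jig [np.float64(0.32), np.float64(0.22)] 0.08 0.036669387482106686 1.6060256730847405e-05
t: 5.47
tool_pos: [0.5292, 0.1006, 0.069]
tool_rot: [0.119, -3.139, 0.0]
contact_force: [-0.5, 0.6, 0.1]
opening: 0.0002
grip_force: 0.2
t 5.4667 jig now [ -0.6 -19.1  69. ] tool shift mm [-0.6  4.1 -1. ] yaw err 0.0005 tilt [-0. -0. -1.] F jig [np.float64(-0.49), np.float64(0.67)] 0.07 0.16284448094666004 0.00022433489747131316
```

View pics/c4.png

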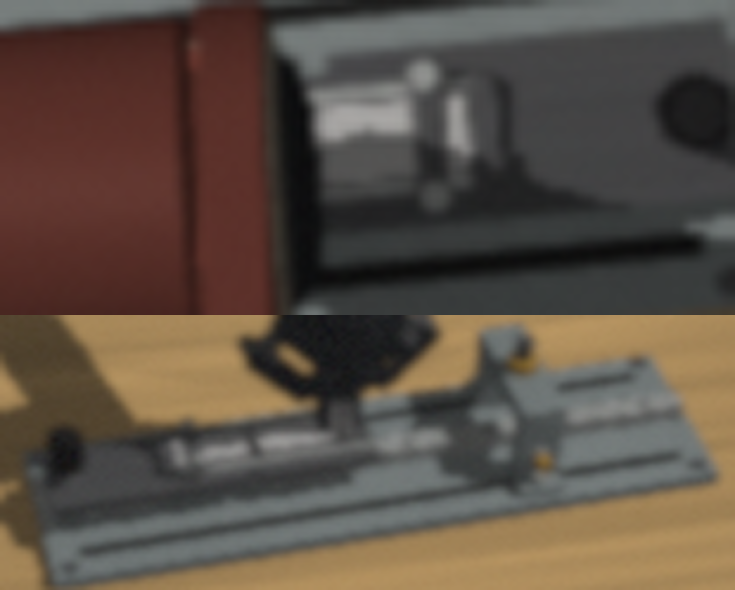

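The gap is down to a thin dark line at about (255,440) and the carriage hasn't moved. I'll push on in small steps.

```bash
python3 -m handwheel '[{"tx":0,"ty":-1,"tz":0,"roll":0},{"tx":0,"ty":-1,"tz":0,"roll":0},{"tx":0,"ty":-1,"tz":0,"roll":0},{"tx":0,"ty":0,"tz":0,"roll":0}]'|sed -n '2p;4p'
python3 -m handwheel '[{"tx":0,"ty":-1,"tz":0,"roll":0},{"tx":0,"ty":-0.5,"tz":0,"roll":0},{"tx":0,"ty":-0.5,"tz":0,"roll":0},{"tx":0,"ty":0,"tz":0,"roll":0}]'|sed -n '2p;4p'
python3 -c "
from h import *
goto(0,-15,70)"
```

```text
tool_pos: [0.5294, 0.0976, 0.069]
contact_force: [0.2, -0.7, -0.6]
tool_pos: [0.5296, 0.0956, 0.069]
contact_force: [-0.1, 1.2, -0.5]
t 6.2333 jig now [ -0.6 -24.   69. ] tool shift mm [-0.6  9.  -1. ] yaw err 0.0005 tilt [-0. -0. -1.] F jig [np.float64(0.0), np.float64(1.19)] -0.49 0.2463727444410324 0.00013941077401213593
```

```bash
python3 -m handwheel '[{"tx":0,"ty":-1,"tz":0,"roll":0},{"tx":0,"ty":-0.5,"tz":0,"roll":0},{"tx":0,"ty":0,"tz":0,"roll":0}]'|sed -n '2p;4p;6p'
python3 -m handwheel '[{"tx":0,"ty":-1,"tz":0,"roll":0},{"tx":0,"ty":-0.5,"tz":0,"roll":0},{"tx":0,"ty":0,"tz":0,"roll":0}]'|sed -n '2p;4p;6p'
python3 - <<'E'
from h import *
import cv2
goto(0,-15,70)
b=optics.get_image("scene")[0][200:240,270:350,::-1]
b=cv2.resize(b,None,fx=8,fy=8,interpolation=2)
p,d=optics.get_image("top")
a=cv2.resize(p[265:310,290:375,::-1],(640,270),interpolation=2)
cv2.imwrite("pics/c5.png",np.vstack([a,b]))
E
```

```text
tool_pos: [0.5297, 0.0941, 0.069]
contact_force: [0.7, 0.0, 0.6]
grip_force: 0.2
tool_pos: [0.5298, 0.0929, 0.069]
contact_force: [-0.2, 2.2, 0.3]
grip_force: 0.9
t 6.7333 jig now [ -0.6 -26.7  69. ] tool shift mm [-0.6 11.7 -1. ] yaw err 0.0004 tilt [-0.     0.001 -1.   ] F jig [np.float64(-0.05), np.float64(2.22)] 0.31 0.9393735229969025 0.00030093942439712575
```

View pics/c5.png

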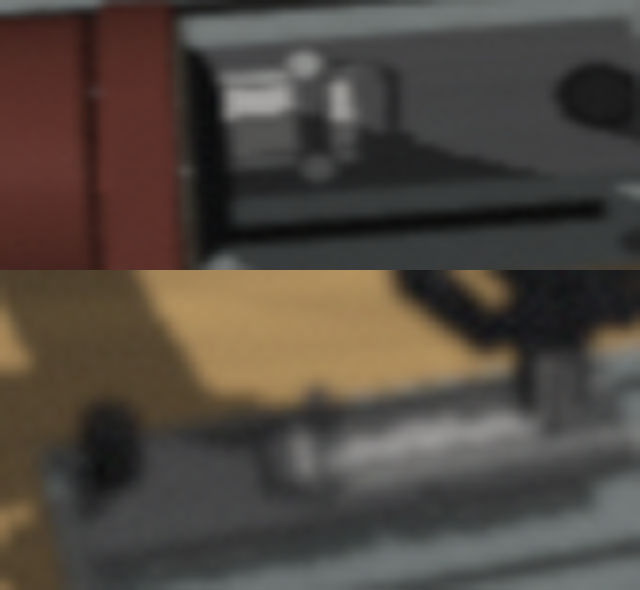

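There is no gap line left and the force and grip reading have jumped. I'll press a little more to confirm the bars are flush.

```bash
python3 -m handwheel '[{"tx":0,"ty":-0.5,"tz":0,"roll":0},{"tx":0,"ty":-0.5,"tz":0,"roll":0},{"tx":0,"ty":0,"tz":0,"roll":0}]'|sed -n '2p;4p;6p'
python3 -m handwheel '[{"tx":0,"ty":-0.5,"tz":0,"roll":0},{"tx":0,"ty":-0.5,"tz":0,"roll":0},{"tx":0,"ty":0,"tz":0,"roll":0},{"tx":0,"ty":0,"tz":0,"roll":0}]'|sed -n '2p;4p;6p'
```

```text
tool_pos: [0.5299, 0.0918, 0.069]
contact_force: [-0.3, 2.6, -0.9]
grip_force: 1.2
tool_pos: [0.53, 0.0907, 0.069]
contact_force: [-0.9, 2.1, -0.7]
grip_force: 1.1
```

The force has settled at about 2.4 N, which matches rail friction, so the bar is flush and pushing the carriage. I'll back off, lift and go over the knob.

```bash
python3 -m handwheel '[{"tx":0,"ty":2,"tz":0,"roll":0},{"tx":0,"ty":4,"tz":0,"roll":0},{"tx":0,"ty":2,"tz":-10,"roll":0},{"tx":0,"ty":0,"tz":-30,"roll":0},{"tx":0,"ty":0,"tz":-30,"roll":0},{"tx":0,"ty":-15,"tz":-15,"roll":0},{"tx":0,"ty":-30,"tz":-5,"roll":0},{"tx":0,"ty":-38,"tz":0,"roll":0},{"tx":0,"ty":-38,"tz":0,"roll":0},{"tx":0,"ty":-33,"tz":0,"roll":0},{"tx":0,"ty":-15,"tz":0,"roll":0},{"tx":0,"ty":-5,"tz":0,"roll":0}]' | sed -n 2p
python3 -m handwheel '[{"tx":0,"ty":0,"tz":0,"roll":0},{"tx":0,"ty":0,"tz":0,"roll":0},{"tx":0,"ty":0,"tz":0,"roll":0}]' 70
python3 - <<'E'
from h import *
import cv2
goto(0,-195,76)
b=optics.get_image("scene")[0][190:255,260:380,::-1]
b=cv2.resize(b,(700,380),interpolation=2)
p,d=optics.get_image("top")
a=cv2.resize(p[265:310,230:375,::-1],(700,217),interpolation=2)
cv2.imwrite("pics/c6.png",np.vstack([a,b]))
E
```

```text
tool_pos: [0.543, -0.0773, 0.1601]
t: 8.67
tool_pos: [0.5426, -0.0736, 0.1591]
tool_rot: [0.122, -3.139, -0.0]
contact_force: [-0.1, -0.2, 0.2]
opening: 0.0361
grip_force: 0.0
t 8.6667 jig now [  -0.5 -193.7  159.1] tool shift mm [-0.5 -1.3 83.1] yaw err 0.002 tilt [-0.  0. -1.] F jig [np.float64(-0.08), np.float64(-0.18)] 0.2 0.0 0.03610151149436055
```

View pics/c6.png

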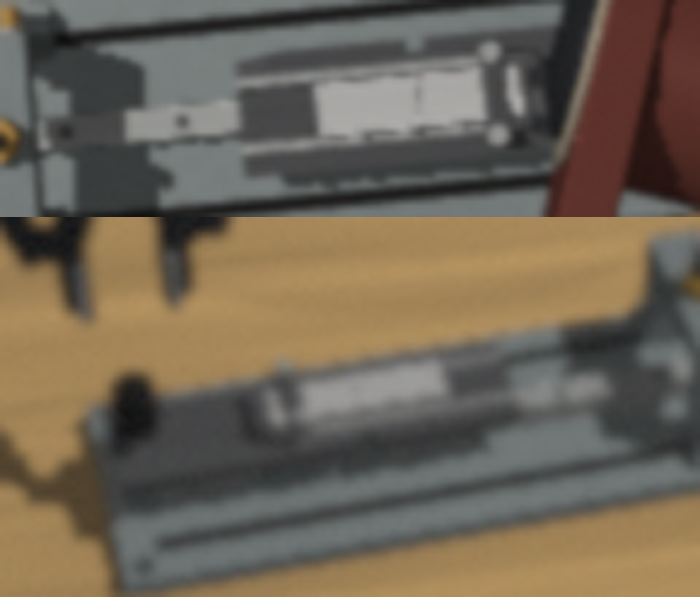

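The bars are flush: the seam is a hairline at (419,92) in the top strip, and the loose bar's other end is at X=317. The fingers are above the knob. Next I'll measure and descend.

```bash
python3 - <<'E'
from h import *
s=700/145
f=lambda X,Y,z:jig(px2w("top",230+(X+.5)/s-.5,265+(Y+.5)/s-.5,z)).round(1)
print("seam",f(419,94,.056),"bar end",f(317,103,.056),"notch",f(414,43,.046),"plate",f(239,70,.046),f(244,160,.046))
E
python3 -m handwheel '[{"tx":0,"ty":0,"tz":0,"roll":0},{"tx":0,"ty":0,"tz":0,"roll":0},{"tx":0,"ty":-1,"tz":0,"roll":0},{"tx":0,"ty":-1,"tz":0,"roll":0},{"tx":0,"ty":0,"tz":0,"roll":0},{"tx":0,"ty":0,"tz":0,"roll":0}]' 70
python3 -c "
from h import *
goto(0,-196.5,75)"
```

```text
seam [  3.7 -82.1  56. ] bar end [  4.  -36.2  56. ] notch [ 26.7 -81.8  46. ] plate [21.9 -1.6 46. ] [-18.7  -0.4  46. ]
t: 9.27
tool_pos: [0.5428, -0.0768, 0.159]
tool_rot: [0.119, -3.139, -0.0]
contact_force: [-0.4, -0.5, -0.7]
opening: 0.0702
grip_force: 0.0
t 9.2667 jig now [  -0.5 -196.9  159. ] tool shift mm [-0.5  0.4 84. ] yaw err 0.0005 tilt [-0.  0. -1.] F jig [np.float64(-0.48), np.float64(-0.46)] -0.72 0.0 0.07023609589937162
```

```bash
python3 -m handwheel '[{"tx":0,"ty":0,"tz":10,"roll":0},{"tx":0,"ty":0,"tz":22,"roll":0},{"tx":0,"ty":0,"tz":25,"roll":0},{"tx":0,"ty":0,"tz":18,"roll":0},{"tx":0,"ty":0,"tz":9,"roll":0},{"tx":0,"ty":0,"tz":0,"roll":0},{"tx":0,"ty":0,"tz":0,"roll":0}]' |sed -n '2p;4p'
python3 -m handwheel '[{"tx":0,"ty":0,"tz":0,"roll":0},{"tx":0,"ty":0,"tz":0,"roll":0},{"tx":0,"ty":0,"tz":0,"roll":0},{"tx":0,"ty":0,"tz":0,"roll":0},{"tx":0,"ty":0,"tz":0,"roll":0},{"tx":0,"ty":0,"tz":0,"roll":0},{"tx":0,"ty":0,"tz":0,"roll":0},{"tx":0,"ty":0,"tz":0,"roll":0},{"tx":0,"ty":0,"tz":0,"roll":0}]' 0 40
python3 -c "
from h import *
goto(0,99-115,75)"
```

```text
tool_pos: [0.5426, -0.0767, 0.0747]
contact_force: [0.3, 0.1, 1.0]
t: 10.6
tool_pos: [0.5436, -0.0769, 0.0763]
tool_rot: [-0.12, 3.138, -0.001]
contact_force: [-0.9, -0.4, 5.7]
opening: 0.0209
grip_force: 39.1
t 10.6 jig now [   0.3 -197.1   76.3] tool shift mm [  0.2 181.1   1.2] yaw err 0.0006 tilt [ 0.002 -0.    -1.   ] F jig [np.float64(-0.9), np.float64(-0.32)] 5.73 39.07196581363678 0.020909516490828724
```

```bash
python3 -m handwheel '[{"tx":0,"ty":2,"tz":-1,"roll":0},{"tx":0,"ty":4,"tz":0,"roll":0},{"tx":0,"ty":6,"tz":0,"roll":0},{"tx":0,"ty":8,"tz":0,"roll":0},{"tx":0,"ty":8,"tz":0,"roll":0},{"tx":0,"ty":8,"tz":0,"roll":0},{"tx":0,"ty":8,"tz":0,"roll":0},{"tx":0,"ty":6,"tz":0,"roll":0},{"tx":0,"ty":4,"tz":0,"roll":0},{"tx":0,"ty":2,"tz":0,"roll":0},{"tx":0,"ty":0,"tz":0,"roll":0}]'
python3 -c "
from h import *
goto(0,99-115,75)"
python3 -m handwheel '[{"tx":0,"ty":2,"tz":0,"roll":0},{"tx":0,"ty":4,"tz":0,"roll":0},{"tx":0,"ty":6,"tz":0,"roll":0},{"tx":0,"ty":7,"tz":0,"roll":0},{"tx":0,"ty":7,"tz":0,"roll":0},{"tx":0,"ty":6,"tz":0,"roll":0},{"tx":0,"ty":4,"tz":0,"roll":0},{"tx":0,"ty":2,"tz":0,"roll":0},{"tx":0,"ty":0,"tz":0,"roll":0}]'
python3 -c "
from h import *
goto(0,99-115,75)"
```

```text
t: 11.52
tool_pos: [0.539, -0.0198, 0.0764]
tool_rot: [-0.121, 3.138, 0.002]
contact_force: [4.1, 1.5, 1.9]
opening: 0.0207
grip_force: 39.6
t 11.5167 jig now [   0.  -139.8   76.4] tool shift mm [-1.000e-01  1.238e+02  1.500e+00] yaw err 0.0013 tilt [ 0.001  0.001 -1.   ] F jig [np.float64(4.24), np.float64(1.2)] 1.95 39.628565311431885 0.020711671089898433
t: 12.27
tool_pos: [0.5361, 0.0175, 0.0764]
tool_rot: [-0.12, 3.138, 0.001]
contact_force: [5.1, -0.0, 2.2]
opening: 0.0207
grip_force: 39.6
t 12.2667 jig now [  -0.  -102.4   76.4] tool shift mm [-0.1 86.4  1.4] yaw err 0.0009 tilt [ 0.001  0.    -1.   ] F jig [np.float64(5.07), np.float64(-0.4)] 2.22 39.60523545742035 0.02074425674377291
```

```bash
python3 -m handwheel '[{"tx":-0.5,"ty":2,"tz":0,"roll":0},{"tx":0,"ty":4,"tz":0,"roll":0},{"tx":0,"ty":4,"tz":0,"roll":0},{"tx":0,"ty":4,"tz":0,"roll":0},{"tx":0,"ty":4,"tz":0,"roll":0},{"tx":0,"ty":4,"tz":0,"roll":0},{"tx":0,"ty":4,"tz":0,"roll":0},{"tx":0,"ty":4,"tz":0,"roll":0},{"tx":0,"ty":3,"tz":0,"roll":0},{"tx":0,"ty":2,"tz":0,"roll":0},{"tx":0,"ty":0,"tz":0,"roll":0}]' |sed -n 4p
python3 -c "
from h import *
goto(0,99-115,75)"
python3 -m handwheel '[{"tx":-0.1,"ty":2,"tz":0,"roll":0},{"tx":0,"ty":4,"tz":0,"roll":0},{"tx":0,"ty":4,"tz":0,"roll":0},{"tx":0,"ty":4,"tz":0,"roll":0},{"tx":0,"ty":4,"tz":0,"roll":0},{"tx":0,"ty":4,"tz":0,"roll":0},{"tx":0,"ty":4,"tz":0,"roll":0},{"tx":0,"ty":3,"tz":0,"roll":0},{"tx":0,"ty":2,"tz":0,"roll":0},{"tx":0,"ty":0,"tz":0,"roll":0}]'
python3 -c "
from h import *
goto(0,99-115,75)"
```

```text
contact_force: [2.5, -1.2, 4.7]
t 13.1833 jig now [ -0.  -68.3  76.3] tool shift mm [-0.  52.3  1.3] yaw err 0.0004 tilt [ 0.    -0.001 -1.   ] F jig [np.float64(2.37), np.float64(-1.38)] 4.67 40.131041407585144 0.02084452180207944
t: 14.02
tool_pos: [0.5311, 0.0832, 0.0763]
tool_rot: [0.12, -3.139, -0.0]
contact_force: [2.4, -1.1, 4.1]
opening: 0.0208
grip_force: 40.2
t 14.0167 jig now [ -0.  -36.5  76.3] tool shift mm [-0.  20.5  1.3] yaw err 0.0008 tilt [-0. -0. -1.] F jig [np.float64(2.29), np.float64(-1.24)] 4.12 40.16173481941223 0.02082624252315504
```

```bash
python3 -m handwheel '[{"tx":-0.2,"ty":1,"tz":0,"roll":0},{"tx":0,"ty":2,"tz":0,"roll":0},{"tx":0,"ty":2,"tz":0,"roll":0},{"tx":0,"ty":2,"tz":0,"roll":0},{"tx":0,"ty":2,"tz":0,"roll":0},{"tx":0,"ty":2,"tz":0,"roll":0},{"tx":0,"ty":1,"tz":0,"roll":0},{"tx":0,"ty":0,"tz":0,"roll":0}]' |sed -n '2p;4p'
for i in 1; do python3 -m handwheel '[{"tx":0,"ty":0.5,"tz":0,"roll":0},{"tx":0,"ty":0.5,"tz":0,"roll":0}]' |sed -n '2p;4p'; done
python3 - <<'E'
from h import *
import cv2
goto(0,99-115,75)
b=optics.get_image("scene")[0][180:245,310:430,::-1]
b=cv2.resize(b,(700,380),interpolation=2)
p,d=optics.get_image("top")
a=cv2.resize(p[265:310,200:345,::-1],(700,217),interpolation=2)
cv2.imwrite("pics/c7.png",np.vstack([a,b]))
E
```

```text
tool_pos: [0.5302, 0.0951, 0.0763]
contact_force: [1.3, -2.5, 6.2]
tool_pos: [0.5302, 0.0959, 0.0763]
contact_force: [1.8, -2.9, 6.4]
t 14.85 jig now [ -0.  -23.8  76.3] tool shift mm [-0.   7.8  1.3] yaw err 0.0009 tilt [-0.001 -0.    -1.   ] F jig [np.float64(1.56), np.float64(-3.07)] 6.41 40.29346168041229 0.02068842258586406
```

View pics/c7.png

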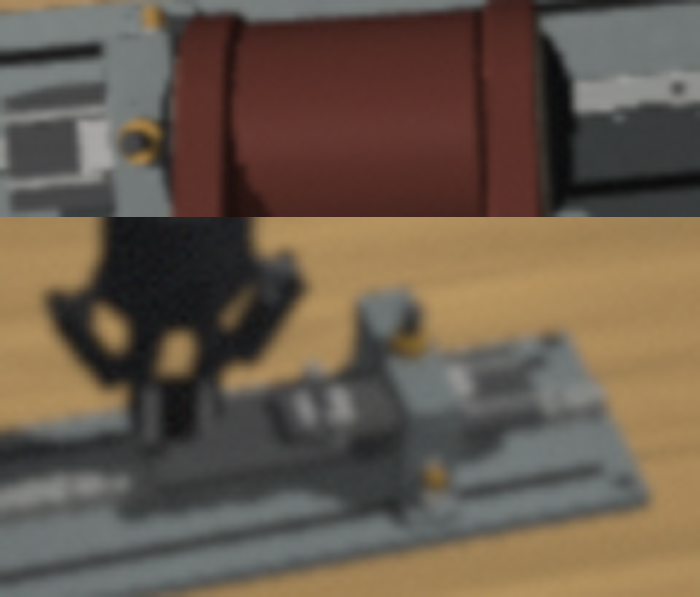

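The loose bar's end shows beyond the bridge at (79,147) in the top strip, with the punch head at (138,140). I'll work out the remaining distance from these.

```bash
python3 - <<'E'
from h import *
s=700/145
f=lambda X,Y,z:jig(px2w("top",200+(X+.5)/s-.5,265+(Y+.5)/s-.5,z)).round(1)
print("bar end",f(79,147,.056),"punch",f(138,141,.115))
E
python3 -m handwheel '[{"tx":0,"ty":0.5,"tz":0,"roll":0},{"tx":0,"ty":0.5,"tz":0,"roll":0},{"tx":0,"ty":0.5,"tz":0,"roll":0},{"tx":0,"ty":0,"tz":0,"roll":0}]' |sed -n '2p;4p'
python3 -m handwheel '[{"tx":0,"ty":0.5,"tz":0,"roll":0},{"tx":0,"ty":0.5,"tz":0,"roll":0},{"tx":0,"ty":0,"tz":0,"roll":0}]' |sed -n '2p;4p'
```

```text
bar end [  0.2 137.1  56. ] punch [  1.4  98.1 115. ]
tool_pos: [0.53, 0.0976, 0.0763]
contact_force: [2.3, -2.5, 5.6]
tool_pos: [0.5299, 0.0986, 0.0763]
contact_force: [1.6, -2.5, 5.5]
```

```bash
python3 -m handwheel '[{"tx":0,"ty":0.5,"tz":0,"roll":0},{"tx":0,"ty":0.5,"tz":0,"roll":0},{"tx":0,"ty":0,"tz":0,"roll":0}]' |sed -n '2p;4p'
python3 -m handwheel '[{"tx":0,"ty":0.5,"tz":0,"roll":0},{"tx":0,"ty":0,"tz":0,"roll":0},{"tx":0,"ty":0,"tz":0,"roll":0}]' |sed -n '2p;4p'
python3 -m handwheel '[{"tx":0,"ty":0.5,"tz":0,"roll":0},{"tx":0,"ty":0,"tz":0,"roll":0},{"tx":0,"ty":0,"tz":0,"roll":0}]' |sed -n '2p;4p'
```

```text
tool_pos: [0.5299, 0.0996, 0.0763]
contact_force: [1.4, -1.8, 5.2]
tool_pos: [0.5298, 0.1001, 0.0763]
contact_force: [1.3, -1.4, 5.3]
tool_pos: [0.5298, 0.1006, 0.0763]
contact_force: [-0.1, -3.3, 6.5]
```

```bash
python3 -m handwheel '[{"tx":0,"ty":0.5,"tz":0,"roll":0},{"tx":0,"ty":0,"tz":0,"roll":0},{"tx":0,"ty":0,"tz":0,"roll":0}]' |sed -n '2p;4p'
python3 -m handwheel '[{"tx":0,"ty":0.5,"tz":0,"roll":0},{"tx":0,"ty":0,"tz":0,"roll":0},{"tx":0,"ty":0,"tz":0,"roll":0}]' |sed -n '2p;4p'
```

```text
tool_pos: [0.5298, 0.1012, 0.0763]
contact_force: [1.8, -1.8, 6.8]
tool_pos: [0.5297, 0.1019, 0.0763]
contact_force: [1.8, -1.1, 5.5]
```

```bash
python3 -m handwheel '[{"tx":0,"ty":0.5,"tz":0,"roll":0},{"tx":0,"ty":0,"tz":0,"roll":0},{"tx":0,"ty":0,"tz":0,"roll":0}]' |sed -n '2p;4p'
```

```text
tool_pos: [0.5296, 0.1027, 0.0763]
contact_force: [2.0, -0.4, 6.1]
```

The measured steps (0.6, 0.7, 0.8 mm) now exceed the commanded 0.5 mm and the resistance is falling, so the carriage is being drawn in.

```bash
python3 -m handwheel '[{"tx":0,"ty":0.5,"tz":0,"roll":0},{"tx":0,"ty":0,"tz":0,"roll":0},{"tx":0,"ty":0,"tz":0,"roll":0}]' |sed -n '2p;4p'
```

```text
tool_pos: [0.5296, 0.1035, 0.0763]
contact_force: [1.9, 1.1, 5.1]
```

```bash
python3 -m handwheel '[{"tx":0,"ty":0.5,"tz":0,"roll":0},{"tx":0,"ty":0,"tz":0,"roll":0},{"tx":0,"ty":0,"tz":0,"roll":0}]' |sed -n '2p;4p'
```

```text
tool_pos: [0.5295, 0.1046, 0.0763]
contact_force: [2.3, 4.6, 6.0]
```

```bash
python3 -m handwheel '[{"tx":0,"ty":0.5,"tz":0,"roll":0},{"tx":0,"ty":0,"tz":0,"roll":0},{"tx":0,"ty":0,"tz":0,"roll":0}]' |sed -n '2p;4p'
```

```text
tool_pos: [0.5295, 0.105, 0.0763]
contact_force: [1.2, 3.0, 4.5]
```

```bash
python3 -m handwheel '[{"tx":0,"ty":0.4,"tz":0,"roll":0},{"tx":0,"ty":0,"tz":0,"roll":0},{"tx":0,"ty":0,"tz":0,"roll":0}]' |sed -n '2p;4p'
```

```text
tool_pos: [0.5295, 0.1052, 0.0763]
contact_force: [1.8, 2.8, 5.2]
```

```bash
python3 -m handwheel '[{"tx":0,"ty":0.4,"tz":0,"roll":0},{"tx":0,"ty":0,"tz":0,"roll":0},{"tx":0,"ty":0,"tz":0,"roll":0}]' |sed -n '2p;4p'
```

```text
tool_pos: [0.5295, 0.1053, 0.0763]
contact_force: [1.7, 1.9, 5.4]
```

```bash
python3 -m handwheel '[{"tx":0,"ty":0.4,"tz":0,"roll":0},{"tx":0,"ty":0,"tz":0,"roll":0},{"tx":0,"ty":0,"tz":0,"roll":0}]' |sed -n '2p;4p'
```

```text
tool_pos: [0.5294, 0.1055, 0.0763]
contact_force: [1.5, 1.0, 6.2]
```

The carriage now barely moves (0.1–0.2 mm per 0.4 mm commanded) and the force is close to zero, so it is seated in the notch. One last look.

```bash
python3 -m handwheel '[{"tx":0,"ty":0,"tz":0,"roll":0},{"tx":0,"ty":0,"tz":0,"roll":0},{"tx":0,"ty":0,"tz":0,"roll":0}]'
python3 - <<'E'
from h import *
import cv2
goto(0,99-115,75)
b=optics.get_image("scene")[0][180:245,310:430,::-1]
b=cv2.resize(b,(700,380),interpolation=2)
p,d=optics.get_image("top")
a=cv2.resize(p[265:310,170:315,::-1],(700,217),interpolation=2)
cv2.imwrite("pics/c8.png",np.vstack([a,b]))
E
```

```text
t: 18.78
tool_pos: [0.5294, 0.1055, 0.0763]
tool_rot: [0.12, -3.139, -0.003]
contact_force: [1.9, 0.6, 5.1]
opening: 0.0209
grip_force: 40.4
t 18.7833 jig now [ -0.1 -14.1  76.3] tool shift mm [-0.1 -1.9  1.3] yaw err 0.0007 tilt [-0.001  0.002 -1.   ] F jig [np.float64(1.96), np.float64(0.46)] 5.08 40.40310502052307 0.020884740308775795
```

View pics/c8.png

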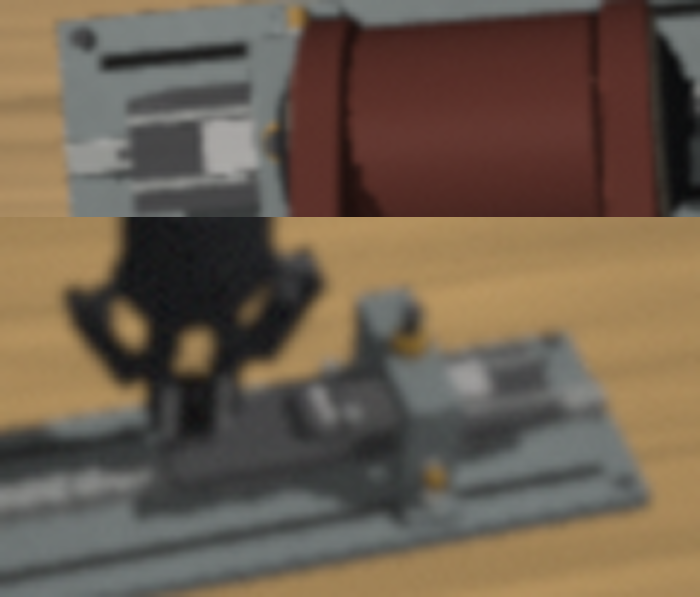

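Run:
```python
from h import *
import cv2
p,_=optics.get_image("top");g=cv2.cvtColor(p,cv2.COLOR_RGB2GRAY).astype(np.float32)
g0=cv2.cvtColor(np.load("top0.npz")["p"],cv2.COLOR_RGB2GRAY).astype(np.float32)
def edge(g,lo,hi,z,sgn):
    ys=np.arange(lo,hi,.1);pr=[]
    for y in ys:
        P=[w2px("top",J0+JX*x/1e3+JY*y/1e3+[0,0,z]) for x in(-4,-2,0,2,4)]
        m=np.array(P,np.float32);pr.append(cv2.remap(g,m[:,0:1].copy(),m[:,1:2].copy(),1).mean())
    pr=np.array(pr);h=(pr.max()+pr.min())/2;i=np.where(np.diff(np.sign(pr-h)))[0];return ys[i].round(1),pr.min().round(),pr.max().round()
print("now bar end",edge(g,136,165,.056,1),"plate end",edge(g,168,190,.046,1))
print("start bar",edge(g0,-24,0,.056,1),"plate end",edge(g0,-8,12,.046,1))
```

```text
now bar end (array([146.7]), np.float32(70.0), np.float32(167.0)) plate end (array([184.3]), np.float32(70.0), np.float32(141.0))Traceback (most recent call last):
  File "<stdin>", line 12, in <module>
  File "<stdin>", line 8, in edge
  File "h.py", line 8, in w2px
    c=optics.camera_params(n);T=c["extrinsics"]
ValueError: time passes only in moves, steps and waits
```

The plate end to bar end distance is 37.6 mm, at least the 36 mm expected, so the bars are still flush. I'll make one small centring nudge and then hand in.

```bash
python3 -m handwheel '[{"tx":0,"ty":0.4,"tz":0,"roll":0},{"tx":0,"ty":0,"tz":0,"roll":0},{"tx":0,"ty":0,"tz":0,"roll":0},{"tx":0,"ty":0,"tz":0,"roll":0}]' |sed -n '2p;4p;6p'
```

```text
tool_pos: [0.5294, 0.1061, 0.0763]
contact_force: [2.4, 0.9, 5.5]
grip_force: 40.4
```

```bash
python3 -m handwheel '[{"tx":0,"ty":0.4,"tz":0,"roll":0},{"tx":0,"ty":0,"tz":0,"roll":0},{"tx":0,"ty":0,"tz":0,"roll":0},{"tx":0,"ty":0,"tz":0,"roll":0}]' |sed -n '2p;4p;6p'
```

```text
tool_pos: [0.5294, 0.1063, 0.0763]
contact_force: [0.8, -0.1, 6.6]
grip_force: 40.4
```

```bash
python3 -m handwheel '[{"tx":0,"ty":0.4,"tz":0,"roll":0},{"tx":0,"ty":0,"tz":0,"roll":0},{"tx":0,"ty":0,"tz":0,"roll":0},{"tx":0,"ty":0,"tz":0,"roll":0}]' |sed -n '2p;4p;6p'
```

```text
tool_pos: [0.5294, 0.1064, 0.0763]
contact_force: [1.8, -0.8, 4.7]
grip_force: 40.4
```

Before handing in, I'll cross-check the punch position using the depth image from the start.

Run:
```python
from h import *
c=optics.camera_params("top");T=c["extrinsics"];K=c["mtx"]
d=np.load("top0.npz")["d"]
v,u=np.mgrid[245:335,180:390];z=d[245:335,180:390]
P=np.stack([(u-K[0,2])/K[0,0]*z,(v-K[1,2])/K[1,1]*z,z],-1).reshape(-1,3)@T[:3,:3].T+T[:3,3]
Q=(P-J0);j=np.stack([Q@JX,Q@JY,Q[:,2]],1)*1e3
for a,b in((80,92),(98,110),(110,122)):
    m=(j[:,2]>a)&(j[:,2]<b)&(j[:,1]>50);k=j[m]
    print(a,b,m.sum(),"y",np.percentile(k[:,1],[0,5,50,95,100]).round(1),"x",np.percentile(k[:,0],[0,50,100]).round(1),"z",np.median(k[:,2]).round(1)) if m.sum() else print(a,0)
m=(j[:,2]>60)&(j[:,1]>50);print("n",m.sum())
k=j[(j[:,2]>80)&(j[:,2]<92)&(j[:,1]>50)]
for x0 in range(-45,46,10):
    r=k[abs(k[:,0]-x0)<5][:,1]
    if len(r):print(x0,len(r),r.min().round(1),r.max().round(1),((r.min()+r.max())/2).round(1))
for n,a,b,y0,y1 in(("bars",53,60,-140,20),("knob",84,96,-230,-150)):
    k=j[(j[:,2]>a)&(j[:,2]<b)&(j[:,1]>y0)&(j[:,1]<y1)];print(n,len(k),k.mean(0).round(1),np.sort(k[abs(k[:,0])<8][:,1]).round(0)[::6])
```

```text
80 92 556 y [ 86.1  87.9 100.7 115.5 116.9] x [-45.2   1.5  46.7] z 85.1
98 110 11 y [ 97.3  97.5  99.9 108.7 109.8] x [-5.6  3.8  8.9] z 100.0
110 122 24 y [ 96.8  97.1 102.  106.7 107.6] x [-3.   1.2  5.7] z 113.5
n 669
-45 35 87.4 116.1 101.8
-35 67 86.7 116.5 101.6
-25 69 86.1 115.5 100.8
-15 68 87.5 116.8 102.1
-5 36 87.4 116.4 101.9
5 30 87.3 116.9 102.1
15 68 86.9 116.9 101.9
25 67 86.6 115.7 101.1
35 70 87.0 116.8 101.9
45 46 87.0 116.4 101.7
bars 438 [  0.9 -74.3  55.7] [-134. -131. -129. -127. -124. -122. -120. -118. -114. -108. -105. -103.
 -101. -100.  -98.  -96.  -94.  -92.  -90.  -88.  -87.  -85.  -83.  -81.
  -57.  -55.  -52.  -50.  -47.  -46.  -43.  -41.  -39.  -38.  -35.  -33.
  -31.  -29.  -28.  -25.  -23.  -21.  -19.  -17.  -15.  -13.]
knob 83 [   1.2 -193.7   88.6] [-204. -201. -200. -198. -197. -195. -193. -191. -189. -187. -186. -184.]
```

By depth the bridge centre is at 101.7 mm, and the seam, from the knob, is at 101.9 mm. That agrees with the force reading, so I'm handing in.

```bash
python3 -c "
from station import ctrl
print(ctrl.finish_job())"
```

```text
the job is handed in; nothing more can be done
None
```

The job is handed in, no verdict was returned: the loose bar was pushed flush, the carriage sits in the notch with the seam an estimated 0.2 mm from the punch axis, the knob is still gripped at 40 N, and the arm never went near the tools.

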